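Close the bench scale's battery cover with a screwdriver

ROBOT

A 7-joint arm with a two-finger parallel gripper is mounted at the origin on the work surface. World frame = base frame: x ahead of the robot, y to its left, z up, the work surface at z = 0. Lengths are in m, angles in degrees, forces in N, time in s.
With the tool pointing down it reaches from about 0.425 to 0.875 m from the base axis. Payload 4.7 kg.
Tool frame: the origin (TCP) lies between the finger pads; the fingertips stand 19 mm ahead of it and the grasp point (between the pads) is the TCP; x points along the fingers, z is the direction in which the jaws open and shut, and the axes are right-handed (so a half turn about x gives the same grasp; the last joint's range is limited). The gripper opens to 87 mm and grips with 3 to 60 N. Pads are 19 mm wide; open, the fingers measure 117 mm over their backs; the gripper's body (75 mm by 190 mm) begins 51 mm behind the grasp point.
Start: joints at [66.698, 18.392, -4.016, 83.108, 1.295, 78.541, -3.26], TCP at [0.266, -0.593, 0.242] pointing down, gripper open.
Joint ranges: [-163.93, 163.93], [-17.29, 119.83], [-79.2, 71.16], [3.27, 140.29], [-89.18, 269.18], [5.43, 117.66], [-154.24, 154.24]. Speed limits (degrees/s): [147.25, 147.25, 180, 180, 180, 180, 180].

INTERFACE

Orientations are given as [roll, pitch, yaw] about the fixed x, y, z axes, in that order (R = Rz(yaw) Ry(pitch) Rx(roll)).
In Python, from cell import monitor, read_camera, camera_model, env, regions_of gives the robot as it stands. The module is installed in compiled form; this text tells all that it offers.
- The arm moves only by the tool step_arm, never from a script. Its argument "deltas" is a list of rows, each a list of 5 numbers: the gripper's target within -1 to 1 (fully open at 1, half-way at 0, shut at -1), then the shift along the tool's x, y, z in m, then the turn about the tool's x in degrees. A call has 1 to 12 rows; each row is the pose to reach, as a shift and turn from the pose commanded when the call began, along the tool's axes at that moment; what a row does not reach only later rows make up. A row lasts 1/8 s, in which the tool goes at most 62.5 mm and 10.7 degrees, less where a joint would pass 70% of its speed; a pose out of reach is approached as far as the arm can. A call with a gripper value outside its range is refused whole. The fingers move at their own pace and stop on an object; "newtons" is the grip in N (left out, the last holds). Time passes only in rows, so rows that repeat a pose let the fingers close. It gives the time, the measured TCP pose, the force and the opening at its end, in the units of the state.
- monitor.get_obs(): the state, without advancing time (a new reading comes with each control period).
- read_camera(name): name is "scene" or "top" or "wrist"; returns (picture, depth): 400x640x3 uint8, red, green, blue; 400x640 float32, m along the optical axis (not along the pixel's ray), 0 where there is no reading.
- camera_model(name): a dict with "fx", "fy", "cx", "cy" (pixels), "xyz" and "attitude" of the camera in the world. Camera axes: x right, y down, z forward; pixel columns grow to the right and rows downward; lengths in m; the calibration is good to about 2 mm. A picture is of the moment at which its call begins: read the wrist's pose just before it. camera_model takes no time and is no camera call; for the wrist camera it gives the pose at the moment of the call.
- env.sign_off(): hands the job in, once; it reports no verdict.
Trained networks look in the newest picture that a camera, given by its name, has taken for a name from the list of things; names that differ only in an ending like _2 or _b are one class to them, and where a whole thing is asked for, a point or a joint stands for the part that bears it (a point fixed in the world has none). Each returns a list of dicts, best first, with "p" (0 to 1); they miss things now and then, are a little off and sometimes report something else, mostly with a low value. They report only what shows in the picture. A call takes as long as a camera call. They do not tell look-alikes from the thing itself.
- regions_of(camera, thing): "pixels" (400x640 bool, what is visible of it) and "pixel" ([column, row] in pixels, amid what is visible of it).
The state is a dict: "time_s": time; "qpos": joint angles; "joint_velocities": joint speeds; "effort": joint torques, N m; "tool_pos": TCP position; "tool_rot": TCP orientation; "force": force on the tool from outside, world axes, zero at the start; "wrist_torque": the same for the moment, N m; "grip_width": finger opening in m.
Only numpy, scipy, OpenCV 4.12 (cv2) and the standard library are available. Lean on these libraries where they do the work, as an engineer would, in place of code of your own. Each camera call takes 0.05 s, during which the arm holds its last target. There are 200 camera calls.

TASK

The bakery scale lies upside down with fresh batteries in, but the one slotted quarter-turn screw of its battery cover is still part-way open and that end of the cover stands proud. Take the broad screwdriver from the tool stand, seat its blade in the slot and, keeping it pushed in but never forcing it, turn the screw clockwise to its stop so that the cover comes down flush. Then stand the screwdriver back in its hole and leave everything else where it is.

Things in the scene. Friction and masses are not known exactly. Their poses are not given: they have to be found in the camera images.
- scale: White bench scale upside down (fixed), 250 x 200 mm, upper face 59 mm above the bench, feet 14 mm higher at x +-104, y +-80 mm. Origin on the bench under its centre; x along its length, z up. Let into it is a grey battery cover, 112 x 66 mm, with tongues at its +x end and a brass screw (x -38 mm, y 0) at the other. The screw takes 0.04 N m to turn; over 28 N of contact force (push and twist) damages it.
- cover: Origin on the screw's axis at the cover's face, x along the cover. Flush 59 mm above the scale's origin; now 1.1 to 2.2 mm proud, sinking 1.33 mm per rad. Screw head 20 mm wide, 1 mm below the face; slot across it 1.8 mm deep, 3.0 mm wide, mouth flared to 4.8 mm. At the stop the slot lies along the scale's x; now 46-95 deg anticlockwise, unreported: push about 8 N and turn clockwise till the blade drops in.
- stand: Plywood tool stand, fixed, 170 x 70 mm, top at 90 mm; x along its length. Two 16 mm through holes, 84 mm apart, each with a screwdriver standing in it blade down.
- hole0 (a point): Centre of the stand's hole at its -x end, at the top face (90 mm height).
- hole1 (a point): Centre of the stand's hole at its +x end, at the top face (90 mm height).
- driver_grip (a point): Centre of the broad (larger) screwdriver's handle, hanging upright in one hole, handle shoulder on the stand's top. Black six-sided handle, 30 mm across flats, 72 mm tall, this point half-way up; z up along the tool, x along the blade's width. Flats face 30, 90 and 150 degrees from x (and opposite). The blade's end, 12 mm wide and 2.0 mm thick, is 108 mm below; shank 9 mm thick; about 0.14 kg.
- slim_grip (a point): Centre of the slim screwdriver's handle (22 mm across flats, 58 mm tall, 5 mm blade), standing in the other hole. Not needed: leave it.
- cell_a_mid (a point): Middle of a spent battery standing on the bench, 33 mm wide, 58 mm tall. Leave it standing.
- cell_b_mid (a point): Middle of a second spent battery, the same. Leave it standing.
- cutter_mid (a point): Middle of a steel pastry ring lying on the bench, 72 mm wide, 35 mm tall. Leave it.
Not all that is in view belongs to the job. Several things look just like the stand: the one meant starts nearest to the robot's base.

How it is judged:
By the outcome, as a careful person would: the job done as asked, in the order asked, and still so for the second after the job is handed in, with the robot touching nothing.
It also fails if it takes over 72 s, if anything falls off the work surface, if the arm or the gripper's body presses on something with over 40 N, if the wrist force passes 120 N, or if a joint passes its speed limit or range.

## Working session

There is one attempt and no reset: what is moved stays moved. The work goes in short steps, Python scripts to look and compute and a tool call to move; the robot and the scene stay as the last step left them, time stands still between calls to the robot, and variables do not carry over. Pictures are saved under pics/ and viewed, about 8 in all and at most 12, crops included, and the job is handed in when it is done.

Besides the shell and the picture viewer there is one more tool, called after "Emit:" by a JSON object that holds its "api" and its "payload". step_arm: Moves the arm, as the interface text tells. Its arguments: {"type":"object","properties":{"deltas":{"type":"array"},"newtons":{"type":"number"}},"required":["deltas"]}

```bash
mkdir -p pics; cat > h.py <<'E'
import numpy as np, cv2
from scipy.spatial.transform import Rotation as R
from cell import monitor, read_camera, camera_model, env, regions_of
def cam(n):
    m=camera_model(n); a=np.array(m["attitude"],float)
    Rm=a if a.shape==(3,3) else R.from_euler('xyz',a,degrees=True).as_matrix()
    return m,Rm,np.array(m["xyz"])
def cloud(n,d):
    m,Rm,t=cam(n); v,u=np.mgrid[:400,:640]
    P=np.stack([(u-m["cx"])/m["fx"]*d,(v-m["cy"])/m["fy"]*d,d],-1)
    return P@Rm.T+t
def save(n,im): cv2.imwrite("pics/"+n,im[...,::-1])
E
python3 - <<'E'
from h import *
o=monitor.get_obs(); print({k:np.round(v,3) for k,v in o.items()})
for n in("top","scene"):
    print(camera_model(n)); im,d=read_camera(n); save(n+"0.png",im); C=cloud(n,d); np.save(n+"0.npy",C)
    for th in("scale","cover","stand","driver_grip","slim_grip","cell_a_mid","cutter_mid"):
        for r in regions_of(n,th):
            if r["p"]>.2:
                p=C[r["pixels"]]; print(n,th,round(r["p"],2),np.round(r["pixel"]),r["pixels"].sum(),np.round(np.median(p,0),3),np.round(np.percentile(p[:,2],[5,95]),3))
E
```

```text
{'time_s': np.float64(0.0), 'qpos': array([66.699, 18.437, -4.014, 83.173,  1.295, 78.539, -3.261]), 'joint_velocities': array([-0.08 , -0.09 ,  0.024,  0.077,  0.028,  0.02 , -0.015]), 'effort': array([ 1.0000e-03, -4.9128e+01, -4.0400e-01, -3.1252e+01, -6.4000e-02,
        4.4000e-02,  0.0000e+00]), 'tool_pos': array([ 0.265, -0.593,  0.24 ]), 'tool_rot': array([-176.844,   89.895,  117.264]), 'force': array([ 0.032, -0.284, -0.297]), 'wrist_torque': array([ 0.046,  0.081, -0.044]), 'grip_width': np.float64(0.087)}
{'fx': 383.7503462969126, 'fy': 383.7503462969126, 'cx': 321.7098616667129, 'cy': 200.36425230044068, 'xyz': array([ 0.44486033, -0.03289048,  0.94576645]), 'attitude': array([-171.45406739,   -0.195631  ,  -89.27737096])}
top scale 0.97 [207. 232.] 9984 [0.505 0.237 0.058] [0.037 0.063]
top cover 0.62 [201. 229.] 1388 [0.512 0.244 0.059] [0.056 0.062]
top stand 0.97 [415. 140.] 2413 [ 0.721 -0.245  0.088] [0.017 0.091]
top stand 0.88 [417. 230.] 2390 [ 0.512 -0.256  0.089] [0.008 0.092]
top stand 0.27 [207. 228.] 10119 [0.505 0.237 0.058] [0.034 0.062]
top driver_grip 0
[... 446 characters left out ...]
093468, 'xyz': array([1.06708769, 0.03231734, 0.75190105]), 'attitude': array([-142.78105396,   -0.97865585,   98.48569519])}
scene scale 0.92 [447. 221.] 10684 [0.551 0.238 0.06 ] [0.009 0.064]
scene scale 0.22 [220. 185.] 3301 [ 0.536 -0.262  0.079] [0.009 0.093]
scene cover 0.86 [451. 211.] 1312 [0.518 0.241 0.061] [0.058 0.063]
scene stand 0.91 [197. 267.] 5142 [ 0.746 -0.252  0.09 ] [0.009 0.093]
scene stand 0.85 [221. 186.] 3091 [ 0.535 -0.262  0.079] [0.009 0.093]
scene driver_grip 0.63 [204. 172.] 520 [ 0.569 -0.279  0.141] [0.097 0.164]
scene slim_grip 0.59 [230. 151.] 254 [ 0.489 -0.252  0.13 ] [0.099 0.15 ]
scene cell_a_mid 0.61 [320. 178.] 323 [ 0.458 -0.056  0.046] [0.007 0.061]
```

```bash
python3 - <<'E'
import cv2,numpy as np
a=cv2.imread("pics/top0.png");b=cv2.imread("pics/scene0.png")
cv2.imwrite("pics/both.png",np.vstack([cv2.resize(a[80:320,120:520],(800,480))]))
E
```

```text
(no output)
```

View pics/both.png

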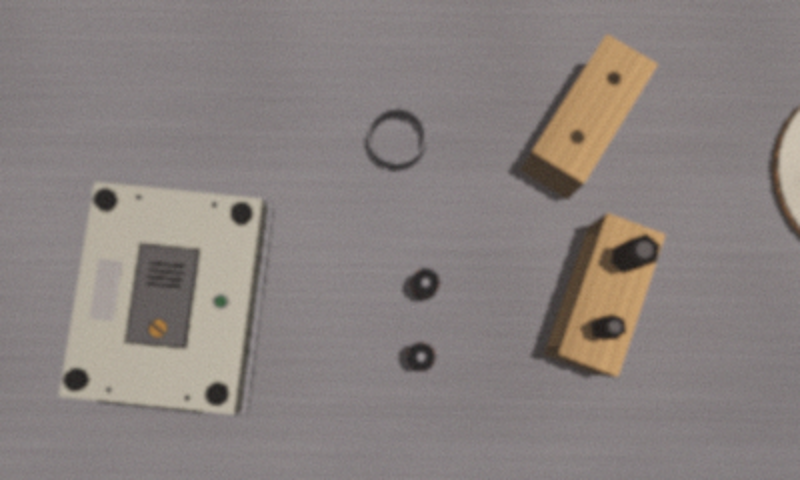

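View pics/scene0.png

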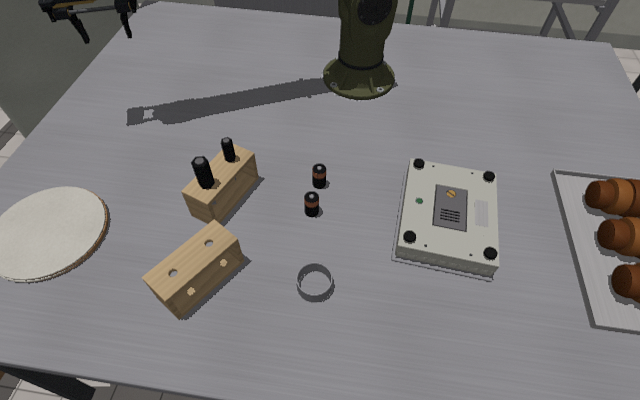

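The near stand, at crop pixel (610,295), holds both drivers. The broad one is the upper handle at (635,252). The brass screw is at (157,328), at the robot end of the cover. The pastry ring, batteries and empty second stand are clear of the work. Next I'll move above the driver for a wrist view.

```bash
cat >> h.py <<'E'
def delta(p,jaw=None):
    """tool-frame shift to world p; turn about tool x so the jaw axis (z) gets world heading jaw (deg, mod 180)"""
    o=monitor.get_obs(); T=R.from_euler('xyz',o["tool_rot"],degrees=True).as_matrix()
    s=T.T@(np.array(p)-o["tool_pos"]); h=np.degrees(np.arctan2(T[1,2],T[0,2]))
    t=None if jaw is None else -((jaw-h+90)%180-90)   # tool x is down
    print("pos",np.round(o["tool_pos"],4),"jaw heading",round(h,2),"shift",np.round(s,4),"turn",t,"q7",round(o["qpos"][6],1),"F",np.round(o["force"],1),"w",round(o["grip_width"],4)); return s
E
python3 - <<'E'
from h import *
print(np.round(R.from_euler('xyz',monitor.get_obs()["tool_rot"],degrees=True).as_matrix(),3)); print(camera_model("wrist"))
C=np.load("top0.npy"); S=np.load("scene0.npy")
for n,C in(("top",C),("scene",S)):
  for z0,c in((.162,(.554,-.274)),(.148,(.478,-.249))):
    m=(abs(C[...,2]-z0)<.004)&(np.hypot(C[...,0]-c[0],C[...,1]-c[1])<.03); p=C[m]; print(n,m.sum(),p.mean(0).round(4), np.median(p,0).round(4))
  m=(abs(C[...,2]-.09)<.004)&(np.hypot(C[...,0]-.512,C[...,1]+.256)<.11)
  print(cv2.minAreaRect((C[m][:,:2]*1000).astype(np.float32)),C[m][:,2].mean())
delta([.52,-.262,.36],0)
E
```

```text
[[ 0.     0.913  0.409]
 [-0.     0.409 -0.913]
 [-1.    -0.     0.   ]]
{'fx': 283.28112601445247, 'fy': 283.28112601445247, 'cx': 317.28904288838436, 'cy': 200.426422390477, 'xyz': array([ 0.33987316, -0.55962305,  0.38502703]), 'attitude': array([ 1.62985398e+02, -6.85461575e-02, -6.58447068e+01])}
top 177 [ 0.557  -0.2811  0.161 ] [ 0.5564 -0.2807  0.1608]
top 97 [ 0.4782 -0.2527  0.147 ] [ 0.4783 -0.2528  0.147 ]
((518.0713500976562, -267.3971862792969), (70.92228698730469, 170.85633850097656), 69.95088958740234) 0.0892743882482198
scene 159 [ 0.5621 -0.2827  0.1628] [ 0.5628 -0.2821  0.1632]
scene 80 [ 0.4836 -0.2541  0.1486] [ 0.4836 -0.2538  0.1487]
((520.3171997070312, -269.2101745605469), (73.29368591308594, 172.3728790283203), 69.52021026611328) 0.09092558492895814
pos [ 0.2655 -0.5933  0.2416] jaw heading -65.89 shift [-0.1184  0.3676 -0.1984] turn -65.88749594352029 q7 -3.3 F [-0.4 -0.5  0.4] w 0.087
```

```bash
python3 - <<'E'
from h import *
delta([.55,-.28,.30])
E
```

```text
pos [ 0.2655 -0.5933  0.2416] jaw heading -65.89 shift [-0.0584  0.3876 -0.1698] turn None q7 -3.3 F [-0.4 -0.5  0.4] w 0.087
```

Emit:
{"api": "step_arm", "payload": {"deltas": [[1, -0.058, 0.02, -0.01, 0], [1, -0.058, 0.07, -0.03, 0], [1, -0.058, 0.12, -0.06, 0], [1, -0.058, 0.17, -0.08, 0], [1, -0.058, 0.22, -0.11, 0], [1, -0.058, 0.27, -0.13, 0], [1, -0.058, 0.32, -0.15, 0], [1, -0.058, 0.37, -0.165, 0], [1, -0.058, 0.388, -0.17, 0], [1, -0.058, 0.388, -0.17, 0], [1, -0.058, 0.388, -0.17, 0]]}}

```text
time_s: 2.17
tool_pos: [0.5488, -0.282, 0.2995]
tool_rot: [-63.7, 89.9, -129.8]
force: [0.4, -1.5, -0.5]
grip_width: 0.0873
```

```bash
python3 - <<'E'
from h import *
delta([.55,-.28,.30])
im,d=read_camera("wrist"); save("w1.png",im); C=cloud("wrist",d); np.save("w1.npy",C)
for z0,c in((.162,(.559,-.282)),(.148,(.481,-.254))):
    m=(abs(C[...,2]-z0)<.003)&(np.hypot(C[...,0]-c[0],C[...,1]-c[1])<.03); p=C[m]
    h=cv2.convexHull((p[:,:2]*1000).astype(np.float32)); print(m.sum(),p.mean(0).round(4),cv2.minEnclosingCircle(h),cv2.approxPolyDP(h,2.5,True)[:,0].round(1).tolist())
    v,u=np.where(m);print(u.min(),u.max(),v.min(),v.max())
E
```

```text
pos [ 0.5488 -0.282   0.2995] jaw heading -66.07 shift [-0.0005  0.0019 -0.0013] turn None q7 -44.7 F [ 0.4 -1.5 -0.5] w 0.0873
723 [ 0.5621 -0.282   0.1623] ((561.7030639648438, -282.2215881347656), 16.964765548706055) [[578.0999755859375, -286.5], [572.0, -269.29998779296875], [556.4000244140625, -266.1000061035156], [545.7000122070312, -277.5], [550.9000244140625, -294.5], [566.7999877929688, -298.3999938964844]]
306 339 170 199
309 [ 0.4839 -0.2534  0.1482] ((482.75604248046875, -253.4810333251953), 12.397062301635742) [[494.8999938964844, -251.6999969482422], [488.20001220703125, -242.39999389648438], [475.5, -243.60000610351562], [470.70001220703125, -255.0], [477.29998779296875, -264.6000061035156], [490.20001220703125, -263.20001220703125]]
260 281 224 243
```

View pics/w1.png

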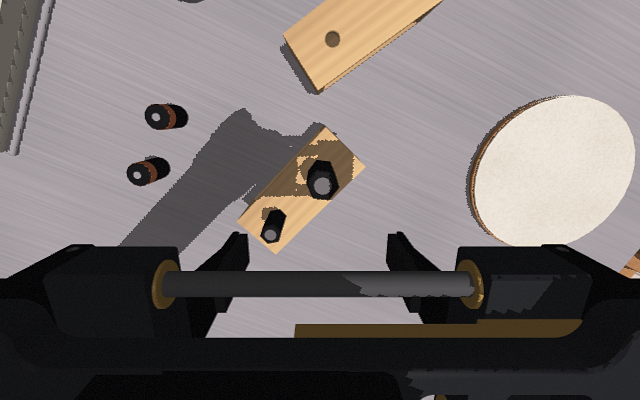

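The wrist view shows the broad handle's top at (322,185) and the slim one's at (270,234). The hexagon vertices sit about -12.6° mod 60, so the flats face about 17°, 77° and 137°. I'll grip with the jaws at -102.6°, square to the stand and clear of the slim driver.

Emit:
{"api": "step_arm", "payload": {"deltas": [[1, 0.0, 0.01, 0.006, 9], [1, 0.02, 0.0105, 0.006, 18], [1, 0.05, 0.0105, 0.006, 27], [1, 0.08, 0.0105, 0.006, 36.5], [1, 0.1, 0.0105, 0.006, 36.5], [1, 0.1, 0.0105, 0.006, 36.5], [1, 0.1, 0.0105, 0.006, 36.5]]}}

```text
time_s: 3.1
tool_pos: [0.5627, -0.2815, 0.2009]
tool_rot: [73.0, 89.9, -29.3]
force: [-0.4, 0.6, 1.7]
grip_width: 0.0873
```

```bash
python3 - <<'E'
from h import *
delta([.5617,-.282,.126],-102.6)
im,d=read_camera("wrist"); save("w2.png",im); C=cloud("wrist",d)
for z0,c in((.162,(.559,-.282)),):
    m=(abs(C[...,2]-z0)<.003)&(np.hypot(C[...,0]-c[0],C[...,1]-c[1])<.03); p=C[m]
    h=cv2.convexHull((p[:,:2]*1000).astype(np.float32)); print(m.sum(),p.mean(0).round(4),cv2.minEnclosingCircle(h),cv2.approxPolyDP(h,2.5,True)[:,0].round(1).tolist())
E
```

```text
pos [ 0.5627 -0.2815  0.2009] jaw heading -102.34 shift [ 0.0749 -0.001   0.0006] turn 0.2616588954908394 q7 -81.6 F [-0.4  0.6  1.7] w 0.0873
1465 [ 0.5629 -0.2823  0.1624] ((561.44287109375, -282.0212707519531), 17.785539627075195) [[578.7999877929688, -286.1000061035156], [573.2000122070312, -269.8999938964844], [556.0999755859375, -265.79998779296875], [544.0999755859375, -277.8999938964844], [549.5999755859375, -294.6000061035156], [566.4000244140625, -298.5]]
```

Emit:
{"api": "step_arm", "payload": {"deltas": [[1, 0.03, -0.001, 0, 0.8], [1, 0.06, -0.001, 0, 0.8], [1, 0.075, -0.001, 0, 0.8], [1, 0.075, -0.001, 0, 0.8], [-1, 0.075, -0.001, 0, 0.8], [-1, 0.075, -0.001, 0, 0.8], [-1, 0.075, -0.001, 0, 0.8], [-1, 0.075, -0.001, 0, 0.8], [-1, 0.075, -0.001, 0, 0.8], [-1, 0.075, -0.001, 0, 0.8]], "newtons": 40}}

```text
time_s: 4.4
tool_pos: [0.5612, -0.2806, 0.1245]
tool_rot: [-59.7, 90.0, -162.9]
force: [0.3, -0.1, -0.2]
grip_width: 0.0351
```

```bash
python3 - <<'E'
from h import *
delta([.5617,-.282,.126],-103.1)
E
```

```text
pos [ 0.5612 -0.2806  0.1245] jaw heading -103.19 shift [-0.0015  0.0008  0.0012] turn -0.08760766507936069 q7 -83.1 F [ 0.3 -0.1 -0.2] w 0.0351
```

Emit:
{"api": "step_arm", "payload": {"deltas": [[-1, 0, 0, 0, 0], [-1, 0, 0, 0, 0], [-1, 0, 0, 0, 0]]}}

```text
time_s: 4.78
tool_pos: [0.5612, -0.2809, 0.1245]
tool_rot: [-2.8, 90.0, -106.0]
force: [-0.2, -0.7, -0.4]
grip_width: 0.0297
```

```bash
python3 - <<'E'
from h import *
delta([.5617,-.282,.126],-103.1)
E
```

```text
pos [ 0.5612 -0.2809  0.1245] jaw heading -103.2 shift [-0.0015  0.0008  0.001 ] turn -0.09915871779730878 q7 -83.1 F [-0.2 -0.7 -0.4] w 0.0297
```

Emit:
{"api": "step_arm", "payload": {"deltas": [[-1, -0.03, 0, 0, 0], [-1, -0.07, 0, 0, 0], [-1, -0.11, 0, 0, 0], [-1, -0.15, 0, 0, 0], [-1, -0.16, 0, 0, 0], [-1, -0.16, 0, 0, 0], [-1, -0.16, 0, 0, 0]]}}

```text
time_s: 5.65
tool_pos: [0.5604, -0.2802, 0.282]
tool_rot: [-102.8, 89.8, 154.0]
force: [-0.5, -0.8, -2.0]
grip_width: 0.0295
```

```bash
python3 - <<'E'
from h import *
o=monitor.get_obs();delta([.5612,-.2809,.126],-103.1)
tip=np.array(o["tool_pos"])-[0,0,.1065]
im2=[]
for n,s in(("wrist",60),("scene",40),("top",40)):
    m,Rm,t=cam(n); im,d=read_camera(n); c=Rm.T@(tip+[0,0,.012]-t); u=c[0]/c[2]*m["fx"]+m["cx"]; v=c[1]/c[2]*m["fy"]+m["cy"]
    print(n,u,v,c[2]); u,v=int(u),int(v); s=min(s,v,399-v)
    im2.append(cv2.resize(im[v-s:v+s,u-s:u+s],(260,260),interpolation=cv2.INTER_NEAREST))
save("blade.png",np.hstack(im2))
# screw / scale
im,d=read_camera("top"); C=cloud("top",d)
m=(abs(C[...,2]-.0605)<.004)&(np.hypot(C[...,0]-.51,C[...,1]-.24)<.2)
print(cv2.minAreaRect((C[m][:,:2]*1000).astype(np.float32)))
for n in("top","scene"):
    im,d=read_camera(n);C=cloud(n,d);hsv=cv2.cvtColor(im,cv2.COLOR_RGB2HSV)
    k=(hsv[...,1]>110)&(hsv[...,0]<35)&(np.hypot(C[...,0]-.47,C[...,1]-.24)<.05)&(abs(C[...,2]-.059)<.01); print(n,k.sum(),C[k].mean(0).round(4))
E
```

```text
pos [ 0.5604 -0.2802  0.282 ] jaw heading -103.18 shift [0.156  0.0016 0.0006] turn -0.08487598895484894 q7 -81.9 F [-0.5 -0.8 -2. ] w 0.0295
wrist 318.098353549656 209.2685431177597 0.25113697116188005
scene 197.7914930941712 152.21801638761582 0.7772459596113285
top 444.8131181339425 201.20638553501243 0.7673925033365464
((511.3192443847656, 244.7532958984375), (201.6751708984375, 250.14158630371094), 85.01184844970703)
top 49 [0.4735 0.2473 0.0584]
scene 38 [0.4759 0.2458 0.0605]
```

View pics/blade.png

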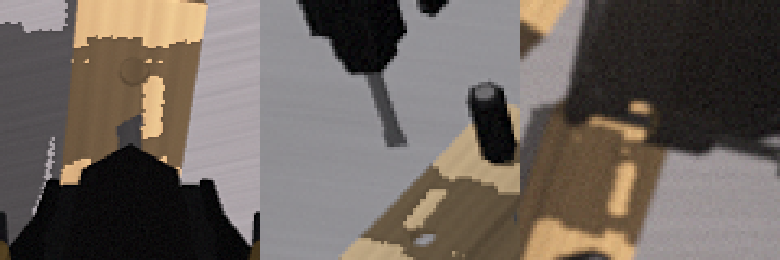

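```bash
python3 - <<'E'
from h import *
o=monitor.get_obs();tip=np.array(o["tool_pos"])-[0,0,.1065]; print(tip)
for n in("wrist","scene","top"):
    P=[]
    for _ in range(2):
        im,d=read_camera(n);C=cloud(n,d);P.append(C[(np.hypot(C[...,0]-tip[0],C[...,1]-tip[1])<.02)&(d>0)&(C[...,2]>tip[2]-.006)&(C[...,2]<tip[2]+.035)])
    p=np.vstack(P)
    print(n,len(p))
    for lo in np.arange(-.006,.035,.005):
        q=p[(p[:,2]>=tip[2]+lo)&(p[:,2]<tip[2]+lo+.005)]
        if len(q)>4:
            c=(q[:,:2]-q[:,:2].mean(0)); w,V=np.linalg.eigh(np.cov(c.T)); e=c@V[:,1]; f=c@V[:,0]
            print(round(lo,3),len(q),(q.mean(0)-tip).round(4),"major heading",round(np.degrees(np.arctan2(V[1,1],V[0,1]))%180,1),"len",np.ptp(e).round(4),"thick",np.ptp(f).round(4))
E
```

```text
[ 0.56108487 -0.28057602  0.17739141]
wrist 238
-0.001 14 [ 0.0019 -0.0009  0.0013] major heading 105.2 len 0.0114 thick 0.0012
0.004 16 [ 0.0024 -0.0022  0.0062] major heading 106.1 len 0.0114 thick 0.0009
0.009 42 [ 0.0031 -0.0004  0.0114] major heading 101.8 len 0.0117 thick 0.0055
0.014 35 [ 0.0041 -0.0003  0.0165] major heading 78.5 len 0.0079 thick 0.0031
0.019 35 [ 0.0041 -0.0009  0.0213] major heading 73.4 len 0.0077 thick 0.0029
0.024 40 [ 0.0044 -0.0003  0.0266] major heading 79.8 len 0.0076 thick 0.0027
0.029 40 [ 0.0042 -0.0005  0.0316] major heading 77.4 len 0.0082 thick 0.0043
0.034 13 [0.0042 0.0004 0.0345] major heading 89.0 len 0.0083 thick 0.0027
scene 129
-0.001 14 [-0.0001 -0.0019  0.0018] major heading 108.0 len 0.0118 thick 0.0028
0.004 27 [-0.0004 -0.0014  0.0063] major heading 114.4 len 0.0116 thick 0.0026
0.009 12 [0.0007 0.0001 0.0116] major heading 118.1 len 0.0109 thick 0.0054
0.014 23 [ 0.0018 -0.0002  0.0163] major heading 114.3 len 0.0083 thick 0.0042
0.019 15 [ 0.0024 -0.0003  0.0216] major heading 116.9 len 0.0064 thick 0.004
0.024 18 [ 0.002  -0.0004  0.026 ] major heading 123.1 len 0.0082 thick 0.0052
0.029 19 [ 0.0022 -0.0001  0.0315] major heading 109.2 len 0.0079 thick 0.0055
top 2
```

Emit:
{"api": "step_arm", "payload": {"deltas": [[-1, 0, -0.01, -0.03, -10], [-1, 0, -0.025, -0.08, -20], [-1, 0, -0.042, -0.13, -30], [-1, 0, -0.06, -0.18, -40], [-1, 0, -0.076, -0.23, -50], [-1, 0, -0.092, -0.28, -60], [-1, 0, -0.108, -0.33, -70], [-1, 0, -0.125, -0.38, -80], [-1, 0, -0.14, -0.43, -90], [-1, 0, -0.155, -0.47, -100], [-1, 0, -0.1575, -0.48, -110], [-1, 0, -0.1575, -0.48, -120]]}}

```text
time_s: 7.75
tool_pos: [0.5169, 0.2245, 0.2848]
tool_rot: [37.5, 90.0, 54.8]
force: [-0.1, 0.3, -1.3]
grip_width: 0.0298
```

Emit:
{"api": "step_arm", "payload": {"deltas": [[-1, 0.02, 0, 0, -10], [-1, 0.049, 0, 0, -20], [-1, 0.049, 0, 0, -30], [-1, 0.049, 0, 0, -40], [-1, 0.049, 0, 0, -43], [-1, 0.049, 0, 0, -43], [-1, 0.049, 0, 0, -43]]}}

```text
time_s: 8.62
tool_pos: [0.5175, 0.2226, 0.2356]
tool_rot: [-94.9, 90.0, -35.2]
force: [-0.1, 0.2, -0.8]
grip_width: 0.0297
```

```bash
python3 - <<'E'
from h import *
o=monitor.get_obs();delta([.4735,.2475,.235],60)
im,d=read_camera("wrist"); save("w3.png",im); C=cloud("wrist",d); hsv=cv2.cvtColor(im,cv2.COLOR_RGB2HSV)
k=(hsv[...,1]>110)&(hsv[...,0]<35)&(np.hypot(C[...,0]-.4735,C[...,1]-.2475)<.03)&(abs(C[...,2]-.059)<.01); print(k.sum(),C[k].mean(0).round(4),cv2.minEnclosingCircle((C[k][:,:2]*1000).astype(np.float32)))
m,Rm,t=cam("wrist"); c=Rm.T@(np.array([.4735,.2475,.059])-t); u=int(c[0]/c[2]*m["fx"]+m["cx"]); v=int(c[1]/c[2]*m["fy"]+m["cy"]); print(u,v)
s=min(60,v); save("w3c.png",cv2.resize(im[v-s:v+s,u-s:u+s],(480,480),interpolation=cv2.INTER_CUBIC))
E
```

```text
pos [0.5175 0.2226 0.2356] jaw heading 59.75 shift [ 0.0006  0.0506 -0.0006] turn -0.2520507006082511 q7 25.9 F [-0.1  0.2 -0.8] w 0.0297
210 [0.4776 0.2482 0.0594] ((477.4823303222656, 248.05885314941406), 10.190526962280273)
315 141
```

View pics/w3c.png

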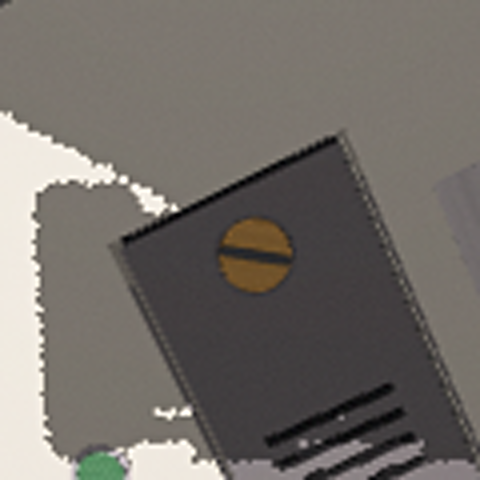

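The wrist crop shows the brass screw head at (255,255), centred on world (0.4776, 0.2481), with its slot about 58° anticlockwise of the cover's long axis. Next I'll measure the slot heading, the cover heading and the blade tip in that same camera.

```bash
python3 - <<'E'
from h import *
o=monitor.get_obs();tip=np.array(o["tool_pos"])-[0,0,.1065]
im,d=read_camera("wrist"); C=cloud("wrist",d); hsv=cv2.cvtColor(im,cv2.COLOR_RGB2HSV)
c0=np.array([.4776,.2481])
r=np.hypot(C[...,0]-c0[0],C[...,1]-c0[1])
g=cv2.cvtColor(im,cv2.COLOR_RGB2GRAY)
k=(r<.0085)&(hsv[...,2]<85); q=C[k][:,:2]; c=q-q.mean(0); w,V=np.linalg.eigh(np.cov(c.T)); print("slot",k.sum(),q.mean(0).round(4),np.degrees(np.arctan2(V[1,1],V[0,1]))%180,np.ptp(c@V[:,1]),np.ptp(c@V[:,0]))
L=regions_of("wrist","cover")
for x in L[:1]:
    p=C[x["pixels"]]; print(x["p"],len(p),cv2.minAreaRect((p[:,:2]*1000).astype(np.float32)))
for x in regions_of("wrist","scale")[:1]:
    p=C[x["pixels"]]; p=p[abs(p[:,2]-.059)<.004]; print(x["p"],len(p),cv2.minAreaRect((p[:,:2]*1000).astype(np.float32)))
# cover height proud along
for dx in(-.008,-.014,.02,.04,.06):
    a=np.radians(-6);
    e=c0+dx*np.array([np.cos(a),np.sin(a)]); z=C[np.hypot(C[...,0]-e[0],C[...,1]-e[1])<.003][:,2]; print(dx,len(z),z.mean() if len(z) else 0)
p=C[(np.hypot(C[...,0]-tip[0],C[...,1]-tip[1])<.02)&(C[...,2]>tip[2]-.006)&(C[...,2]<tip[2]+.008)]
if len(p): print("tip",len(p),(p.mean(0)-tip).round(4)); c=p[:,:2]-p[:,:2].mean(0);w,V=np.linalg.eigh(np.cov(c.T));print(np.degrees(np.arctan2(V[1,1],V[0,1]))%180,np.ptp(c@V[:,1]))
E
```

```text
slot 46 [0.4774 0.2479] 51.3629936277973 0.016115992761701142 0.003311938972006826
0.73 244 ((508.31695556640625, 65.89671325683594), (27.74880027770996, 412.8652648925781), 12.928606986999512)
0.64 31046 ((515.3178100585938, 245.22398376464844), (200.64373779296875, 249.3536376953125), 85.12574768066406)
-0.008 22 0.05855627986753074
-0.014 24 0.06069803646401592
0.02 408 0.29835690023242145
0.04 470 0.24164025186894647
0.06 18 0.060198278016362045
tip 17 [0.0003 0.0029 0.003 ]
88.21341141811969 0.011419961428385911
```

Emit:
{"api": "step_arm", "payload": {"deltas": [[-1, 0, 0.03, 0.002, 10], [-1, 0, 0.0475, 0.002, 20], [-1, 0.02, 0.0475, 0.002, 29.75], [-1, 0.04, 0.0475, 0.002, 29.75], [-1, 0.0556, 0.0475, 0.002, 29.75], [-1, 0.0556, 0.0475, 0.002, 29.75], [-1, 0.0556, 0.0475, 0.002, 29.75]]}}

```text
time_s: 9.7
tool_pos: [0.4778, 0.2485, 0.1805]
tool_rot: [3.9, 90.0, 34.0]
force: [-0.0, -0.9, -1.9]
grip_width: 0.0296
```

```bash
cat > tip.py <<'E'
from h import *
def tip(n="wrist",k=4):
    o=monitor.get_obs();t=np.array(o["tool_pos"])-[0,0,.1065]; P=[]; B=[]
    for _ in range(k):
        im,d=read_camera(n); C=cloud(n,d); h=cv2.cvtColor(im,cv2.COLOR_RGB2HSV)
        P.append(C[(np.hypot(C[...,0]-t[0],C[...,1]-t[1])<.02)&(C[...,2]>t[2]-.002)&(C[...,2]<t[2]+.008)])
        B.append(C[(h[...,1]>110)&(h[...,0]<35)&(np.hypot(C[...,0]-.4774,C[...,1]-.2482)<.02)&(abs(C[...,2]-.059)<.01)])
    p=np.vstack(P); b=np.vstack(B); print(n,"tip pts",len(p),"brass",len(b))
    if len(p)>4:
        c=p[:,:2]-p[:,:2].mean(0);w,V=np.linalg.eigh(np.cov(c.T));print("tip mean",p.mean(0).round(4),"rel TCP axis",(p.mean(0)-t).round(4),"heading",np.degrees(np.arctan2(V[1,1],V[0,1]))%180,np.ptp(c@V[:,1]),"zmin",p[:,2].min()-t[2])
    if len(b)>4: print("brass",b.mean(0).round(4),cv2.minEnclosingCircle((b[:,:2]*1000).astype(np.float32)))
    return im
E
python3 - <<'E'
from tip import *
delta([.4774,.2482,.18],30)
im=tip("wrist"); i2=tip("scene")
save("w4.png",np.hstack([cv2.resize(im[120:270,240:390],(450,450),interpolation=cv2.INTER_CUBIC),cv2.resize(i2[150:260,395:505][:],(340,340)).copy() if 0 else np.vstack([cv2.resize(i2[130:240,395:505],(340,340),interpolation=cv2.INTER_CUBIC),np.zeros((110,340,3),np.uint8)])]))
E
```

```text
pos [0.4778 0.2485 0.1805] jaw heading 30.06 shift [ 0.0005 -0.0001 -0.0005] turn 0.06227537655627202 q7 -7.4 F [-0.  -0.9 -1.9] w 0.0296
wrist tip pts 66 brass 743
tip mean [0.4795 0.2514 0.0769] rel TCP axis [0.0018 0.0028 0.0029] heading 59.43870954245555 0.011617264436165496 zmin -0.0016222414546316205
brass [0.4758 0.25   0.0595] ((477.6239929199219, 248.52450561523438), 10.185482025146484)
scene tip pts 62 brass 152
tip mean [0.477  0.2461 0.0776] rel TCP axis [-0.0007 -0.0024  0.0036] heading 61.42684769503018 0.01167290384866805 zmin -0.0014868425050478112
brass [0.4761 0.2456 0.0604] ((476.3387756347656, 246.2653045654297), 10.97856330871582)
```

View pics/w4.png

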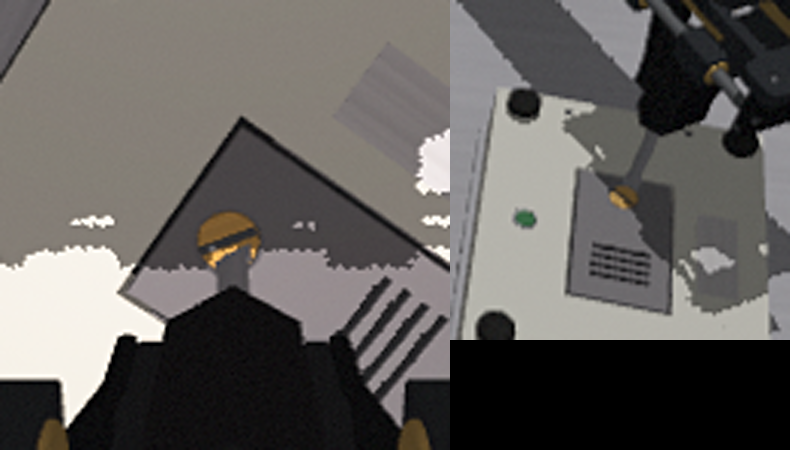

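```bash
python3 - <<'E'
from h import *
o=monitor.get_obs();t=np.array(o["tool_pos"])-[0,0,.1065]
a=np.radians(60); A=np.array([[np.cos(a),np.sin(a)],[-np.sin(a),np.cos(a)]])
S={"wrist":[.4775,.2483],"scene":[.4761,.2461]}
for n in S:
    P=[];H=[]
    for _ in range(4):
        im,d=read_camera(n); C=cloud(n,d); r=np.hypot(C[...,0]-t[0],C[...,1]-t[1])<.02
        P.append(C[r&(C[...,2]>t[2]-.002)&(C[...,2]<t[2]+.009)]); H.append(C[r&(C[...,2]>t[2]+.016)&(C[...,2]<t[2]+.04)])
    p=np.vstack(P);q=np.vstack(H)
    for nm,x in(("tip",p),("shank",q)):
        e=(x[:,:2]-S[n])@A.T*1000; print(n,nm,len(x),"along/normal from screw: lo,med,hi",np.percentile(e,[3,50,97],axis=0).round(1).T.tolist())
    for lo in(-.002,.001,.004,.007):
        e=(p[(p[:,2]-t[2]>lo)&(p[:,2]-t[2]<=lo+.003)][:,:2]-S[n])@A.T*1000
        if len(e)>3: print("  z",lo,len(e),e.min(0).round(1),e.max(0).round(1),np.median(e,0).round(1))
print("tcp from screw", [((t[:2]-S[n])@A.T*1000).round(1).tolist() for n in S])
E
```

```text
wrist tip 72 along/normal from screw: lo,med,hi [[-4.3, 5.1, 6.9], [-0.6, 0.2, 0.5]]
wrist shank 370 along/normal from screw: lo,med,hi [[-1.2, 2.9, 5.3], [-0.8, 2.9, 3.9]]
  z -0.002 25 [-4.6 -1. ] [6.9 0.5] [4.3 0.2]
  z 0.001 17 [-4.3 -0. ] [6.3 0.5] [4.3 0.2]
  z 0.004 23 [-4.3 -0.4] [7.  0.7] [5.1 0.2]
  z 0.007 7 [ 5.  -0.5] [6.9 0.3] [ 6.8 -0.3]
scene tip 56 along/normal from screw: lo,med,hi [[-5.6, -0.4, 5.1], [-2.2, -0.7, 1.1]]
scene shank 136 along/normal from screw: lo,med,hi [[-3.9, 0.4, 4.2], [-5.4, -3.6, -0.6]]
  z -0.002 12 [-4.8 -1.2] [3.1 1.9] [ 0.5 -0.1]
  z 0.001 18 [-4.7 -2.1] [5.3 1. ] [ 0.3 -0.7]
  z 0.004 17 [-5.4 -2.1] [4.4 0. ] [-0.4 -1.1]
  z 0.007 9 [-6.2 -2.5] [3.4 0.8] [-3.3 -0.7]
tcp from screw [[-0.0, -0.0], [2.6, -0.1]]
```

Emit:
{"api": "step_arm", "payload": {"deltas": [[-1, 0.006, 0, 0, 0], [-1, 0.012, 0, 0, 0], [-1, 0.012, 0, 0, 0], [-1, 0.0135, 0, 0, 0], [-1, 0.0135, 0, 0, 0], [-1, 0.0135, 0, 0, 0]]}}

```text
time_s: 11.25
tool_pos: [0.4775, 0.2483, 0.1666]
tool_rot: [-31.2, 90.0, -1.1]
force: [0.0, -0.3, -2.4]
grip_width: 0.0301
```

```bash
python3 -c "
from h import *
delta([.4774,.2482,.165],30);print(monitor.get_obs()['wrist_torque'])"
```

```text
pos [0.4775 0.2483 0.1666] jaw heading 30.06 shift [ 0.0016 -0.0001 -0.0001] turn 0.06388359726068416 q7 -8.0 F [ 0.  -0.3 -2.4] w 0.0301
[ 0.01842899 -0.13940254 -0.00465887]
```

Emit:
{"api": "step_arm", "payload": {"deltas": [[-1, 0.001, 0, 0, 0], [-1, 0.001, 0, 0, 0], [-1, 0.001, 0, 0, 0]]}}

```text
time_s: 11.62
tool_pos: [0.4774, 0.2484, 0.1654]
tool_rot: [37.8, 90.0, 67.9]
force: [-0.4, 0.1, -0.8]
grip_width: 0.0302
```

Emit:
{"api": "step_arm", "payload": {"deltas": [[-1, 0.001, 0, 0, 0], [-1, 0.001, 0, 0, 0], [-1, 0.001, 0, 0, 0]]}}

```text
time_s: 12.0
tool_pos: [0.4775, 0.2484, 0.1649]
tool_rot: [-35.8, 90.0, -5.8]
force: [-1.6, -0.5, 4.9]
grip_width: 0.0299
```

Emit:
{"api": "step_arm", "payload": {"deltas": [[-1, 0.0002, 0, 0, 2], [-1, 0.0002, 0, 0, 4], [-1, 0.0002, 0, 0, 6]]}}

```text
time_s: 12.38
tool_pos: [0.4779, 0.2486, 0.1649]
tool_rot: [-8.1, 89.9, 15.8]
force: [-1.2, -0.9, 4.8]
grip_width: 0.0293
```

Emit:
{"api": "step_arm", "payload": {"deltas": [[-1, 0.0001, 0, 0, 2], [-1, 0.0001, 0, 0, 3]]}}

```text
time_s: 12.62
tool_pos: [0.478, 0.2486, 0.1649]
tool_rot: [-4.0, 89.9, 17.0]
force: [0.1, -0.1, 4.9]
grip_width: 0.0301
```

```bash
python3 -c "
from h import *
delta([.4774,.2482,.165],30);print(monitor.get_obs()['wrist_torque'])"
```

```text
pos [0.478  0.2486 0.1649] jaw heading 20.99 shift [-0.0001 -0.0001 -0.0007] turn -9.010808625490881 q7 -16.8 F [ 0.1 -0.1  4.9] w 0.0301
[-0.09546862  0.19479941  0.04976682]
```

Emit:
{"api": "step_arm", "payload": {"deltas": [[-1, 0.0003, 0, 0, 1], [-1, 0.0003, 0, 0, 2], [-1, 0.0003, 0, 0, 3]]}}

```text
time_s: 13.0
tool_pos: [0.4781, 0.2487, 0.1648]
tool_rot: [-0.9, 89.9, 17.1]
force: [-1.2, -0.3, 6.7]
grip_width: 0.0301
```

Emit:
{"api": "step_arm", "payload": {"deltas": [[-1, 0.0001, 0, 0, 1], [-1, 0.0001, 0, 0, 2], [-1, 0.0001, 0, 0, 3]]}}

```text
time_s: 13.38
tool_pos: [0.4781, 0.2488, 0.1648]
tool_rot: [7.2, 89.9, 22.2]
force: [-1.4, 0.1, 6.8]
grip_width: 0.0296
```

```bash
python3 -c "
from h import *
delta([.4774,.2482,.165],30);print(monitor.get_obs()['wrist_torque'])"
```

```text
pos [0.4781 0.2488 0.1648] jaw heading 15.01 shift [-0.0002 -0.0004 -0.0009] turn -14.993700824577175 q7 -22.7 F [-1.4  0.1  6.8] w 0.0296
[-0.04465854  0.24591755  0.01342059]
```

```bash
python3 - <<'E'
from h import *
im,d=read_camera("wrist"); C=cloud("wrist",d)
r=np.hypot(C[...,0]-.4775,C[...,1]-.2483); hsv=cv2.cvtColor(im,cv2.COLOR_RGB2HSV)
for lo,hi in((.004,.0085),(.006,.009)):
    k=(r<hi)&(r>lo)&(hsv[...,2]<75)&(C[...,2]<.062); q=C[k][:,:2]; print(k.sum(),np.degrees(np.arctan2(q[:,1]-.2483,q[:,0]-.4775)).round().tolist())
i2,d2=read_camera("scene")
save("w5.png",np.hstack([cv2.resize(im[170:250,280:360],(400,400),interpolation=cv2.INTER_CUBIC),cv2.resize(i2[160:220,425:485],(400,400),interpolation=cv2.INTER_CUBIC)]))
E
```

```text
13 [57.0, 53.0, 62.0, 58.0, 49.0, 48.0, 44.0, 53.0, 50.0, 48.0, -140.0, -133.0, -128.0]
8 [58.0, 57.0, 53.0, 49.0, 58.0, 49.0, 48.0, 44.0]
```

View pics/w5.png

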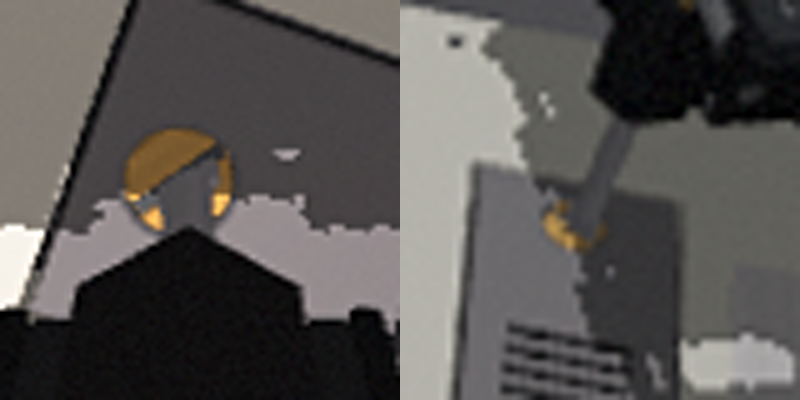

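Emit:
{"api": "step_arm", "payload": {"deltas": [[-1, 0.0003, 0, -0.0004, 1.5], [-1, 0.0003, 0, -0.0008, 3], [-1, 0.0003, 0, -0.0008, 4.5], [-1, 0.0003, 0, -0.0008, 6], [-1, 0.0003, 0, -0.0008, 8], [-1, 0.0003, 0, -0.0008, 10]]}}

```text
time_s: 14.22
tool_pos: [0.4778, 0.2489, 0.1647]
tool_rot: [19.6, 89.8, 24.6]
force: [-0.9, 0.1, 6.2]
grip_width: 0.0294
```

```bash
cat > slot.py <<'E'
from h import *
def slot(name=None,c=(.4775,.2483)):
    delta([c[0],c[1],.165]); o=monitor.get_obs(); print("torque",np.round(o["wrist_torque"],3))
    im,d=read_camera("wrist"); C=cloud("wrist",d); hsv=cv2.cvtColor(im,cv2.COLOR_RGB2HSV)
    b=(hsv[...,1]>110)&(hsv[...,0]<35)&(np.hypot(C[...,0]-c[0],C[...,1]-c[1])<.0125)
    # upper brass segment's straight edge: lowest brass pixel per column of the biggest blob
    n,l,s,_=cv2.connectedComponentsWithStats(b.astype(np.uint8)); i=1+np.argmax(s[1:,4]); k=l==i
    print("blob",s[i,4]); E=[]
    for u in range(s[i,0]+2,s[i,0]+s[i,2]-2):
        v=np.where(k[:,u])[0]
        if len(v): E.append(C[v.max(),u,:2])
    E=np.array(E); vx,vy,x,y=cv2.fitLine((E*1000).astype(np.float32),cv2.DIST_HUBER,0,.01,.01)[:,0]
    print("slot edge heading",round(np.degrees(np.arctan2(vy,vx))%180,1),"dist of centre from edge mm",round(abs(vx*(c[1]*1000-y)-vy*(c[0]*1000-x)),2))
    if name: save(name,cv2.resize(im[170:250,280:360],(480,480),interpolation=cv2.INTER_CUBIC))
E
python3 -c "
from slot import *
slot('w6.png')"
```

```text
pos [0.4778 0.2489 0.1647] jaw heading 4.97 shift [-0.0003 -0.0006 -0.0004] turn None q7 -32.4 F [-0.9  0.1  6.2] w 0.0294
torque [0.083 0.02  0.035]
blob 139
slot edge heading 47.6 dist of centre from edge mm 2.06
```

View pics/w6.png

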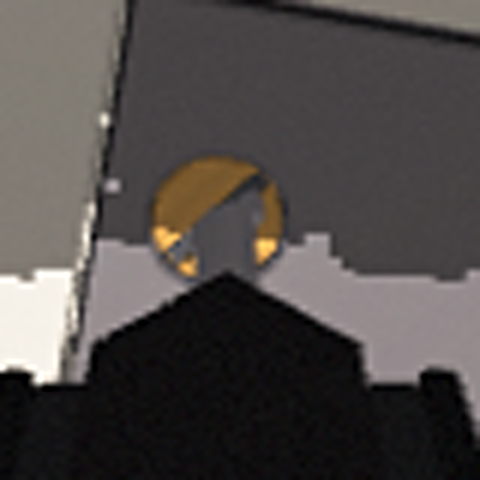

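Emit:
{"api": "step_arm", "payload": {"deltas": [[-1, -0.003, 0, 0, 0], [-1, -0.003, 0, 0, -5], [-1, -0.003, 0, 0, -10], [-1, -0.003, 0, 0, -10]]}}

```text
time_s: 14.78
tool_pos: [0.4763, 0.2476, 0.1656]
tool_rot: [-168.6, 89.9, -153.6]
force: [-0.4, 0.1, -1.6]
grip_width: 0.0298
```

```bash
python3 - <<'E'
from slot import *
slot('w7.png')
o=monitor.get_obs();t=np.array(o["tool_pos"])-[0,0,.1065]; h=o["tool_rot"]
a=np.radians(45); A=np.array([[np.cos(a),np.sin(a)],[-np.sin(a),np.cos(a)]])
for n,S in(("wrist",[.4775,.2483]),("scene",[.4761,.2461])):
    P=[]
    for _ in range(6):
        im,d=read_camera(n); C=cloud(n,d); r=np.hypot(C[...,0]-t[0],C[...,1]-t[1])<.014
        P.append(C[r&(C[...,2]>t[2]+.003)&(C[...,2]<t[2]+.009)])
    p=np.vstack(P); e=(p[:,:2]-S)@A.T*1000; print(n,len(p),np.percentile(e,[3,50,97],axis=0).round(1).T.tolist())
    g=(p[:,:2]-t[:2])@A.T*1000; print("  rel TCP",np.percentile(g,[3,50,97],axis=0).round(1).T.tolist())
E
```

```text
pos [0.4763 0.2476 0.1656] jaw heading 14.99 shift [0.0006 0.0004 0.0014] turn None q7 -22.5 F [-0.4  0.1 -1.6] w 0.0298
torque [-0.037 -0.127  0.026]
blob 134
slot edge heading 46.6 dist of centre from edge mm 2.18
wrist 69 [[-13.9, 3.9, 6.1], [-3.4, 0.8, 12.0]]
  rel TCP [[-12.6, 5.2, 7.4], [-3.8, 0.4, 11.6]]
scene 100 [[-10.4, 2.3, 13.8], [-9.7, -0.2, 13.5]]
  rel TCP [[-11.6, 1.0, 12.6], [-10.6, -1.1, 12.5]]
```

View pics/w7.png

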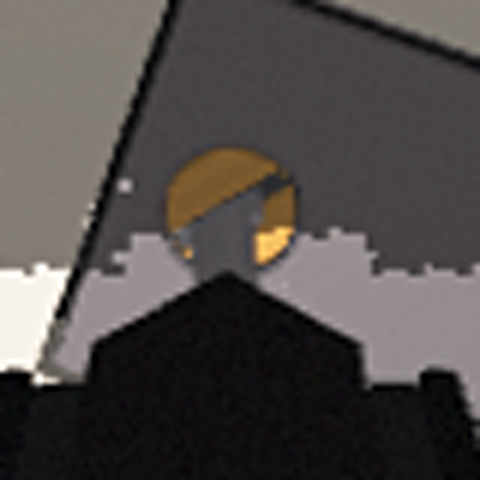

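Emit:
{"api": "step_arm", "payload": {"deltas": [[-1, 0.0008, 0, 0, -2], [-1, 0.0016, 0, 0, -2], [-1, 0.0024, 0, 0, -2], [-1, 0.0024, 0, 0, -2]]}}

```text
time_s: 15.92
tool_pos: [0.4767, 0.2482, 0.1648]
tool_rot: [-59.2, 90.0, -42.1]
force: [-1.4, -0.3, 4.3]
grip_width: 0.0296
```

```bash
python3 -c "
from slot import *
slot('w8.png')"
```

```text
pos [0.4767 0.2482 0.1648] jaw heading 17.06 shift [-0.0002 -0.0001  0.0008] turn None q7 -20.6 F [-1.4 -0.3  4.3] w 0.0296
torque [-0.328  0.438 -0.03 ]
blob 139
slot edge heading 46.8 dist of centre from edge mm 2.45
```

Emit:
{"api": "step_arm", "payload": {"deltas": [[-1, 0.0005, 0.0009, -0.0005, 0], [-1, 0.0005, 0.0009, -0.0005, 0], [-1, 0.0005, 0.0009, -0.0005, 0]]}}

```text
time_s: 16.35
tool_pos: [0.4765, 0.2484, 0.1647]
tool_rot: [-50.4, 89.9, -33.4]
force: [-2.1, -2.1, 7.5]
grip_width: 0.0301
```

Emit:
{"api": "step_arm", "payload": {"deltas": [[-1, 0, -0.0018, 0.001, 0], [-1, 0, -0.0018, 0.001, 0], [-1, 0, -0.0018, 0.001, 0]]}}

```text
time_s: 16.73
tool_pos: [0.4769, 0.2481, 0.1646]
tool_rot: [127.5, 90.0, 144.5]
force: [-4.2, -0.3, 7.7]
grip_width: 0.0297
```

Emit:
{"api": "step_arm", "payload": {"deltas": [[-1, 0, -0.0009, 0.0005, 0], [-1, 0, -0.0009, 0.0005, 0], [-1, 0, -0.0009, 0.0005, 0]]}}

```text
time_s: 17.1
tool_pos: [0.4771, 0.2479, 0.1646]
tool_rot: [129.7, 89.9, 146.8]
force: [-4.4, -0.0, 8.6]
grip_width: 0.0295
```

Emit:
{"api": "step_arm", "payload": {"deltas": [[-1, 0.0003, 0.0009, -0.0005, 3], [-1, 0.0003, 0.0009, -0.0005, 6], [-1, 0.0003, 0.0009, -0.0005, 9], [-1, 0.0003, 0.0009, -0.0005, 12], [-1, 0.0003, 0.0009, -0.0005, 15], [-1, 0.0003, 0.0009, -0.0005, 18]]}}

```text
time_s: 17.85
tool_pos: [0.4778, 0.2484, 0.1646]
tool_rot: [38.4, 89.9, 37.4]
force: [-1.9, -0.2, 7.0]
grip_width: 0.0299
```

```bash
python3 -c "
from slot import *
slot('w9.png')"
```

```text
pos [0.4778 0.2484 0.1646] jaw heading -1.02 shift [-0.0005 -0.0001 -0.0003] turn None q7 -38.1 F [-1.9 -0.2  7. ] w 0.0299
torque [ 0.005  0.464 -0.01 ]
blob 138
slot edge heading 42.1 dist of centre from edge mm 2.12
```

Emit:
{"api": "step_arm", "payload": {"deltas": [[-1, -0.02, 0, 0, 0], [-1, -0.05, 0, 0, 0], [-1, -0.072, -0.03, 0, 0], [-1, -0.072, -0.05, 0, 0], [-1, -0.072, -0.05, 0, 0], [-1, -0.072, -0.05, 0, 0]]}}

```text
time_s: 18.65
tool_pos: [0.4761, 0.1983, 0.2348]
tool_rot: [138.5, 90.0, 137.6]
force: [-0.2, 0.8, -2.4]
grip_width: 0.0296
```

```bash
python3 - <<'E'
from h import *
delta([.4775,.2483,.165]); o=monitor.get_obs(); t=np.array(o["tool_pos"])-[0,0,.1065]
Q=[];B=[];P=[]
for _ in range(4):
    im,d=read_camera("wrist"); C=cloud("wrist",d); hsv=cv2.cvtColor(im,cv2.COLOR_RGB2HSV)
    r=np.hypot(C[...,0]-.4775,C[...,1]-.2483)
    Q.append(C[(r<.0085)&(hsv[...,2]<85)]); B.append(C[(hsv[...,1]>110)&(hsv[...,0]<35)&(r<.014)])
    P.append(C[(np.hypot(C[...,0]-t[0],C[...,1]-t[1])<.02)&(C[...,2]>t[2]-.003)&(C[...,2]<t[2]+.03)&(d>0)])
q=np.vstack(Q)[:,:2];c=q-q.mean(0); w,V=np.linalg.eigh(np.cov(c.T)); print("slot",len(q),q.mean(0).round(4),np.degrees(np.arctan2(V[1,1],V[0,1]))%180,np.ptp(c@V[:,1]),np.ptp(c@V[:,0]))
b=np.vstack(B); print("brass",b.mean(0).round(4),cv2.minEnclosingCircle((b[:,:2]*1000).astype(np.float32)))
p=np.vstack(P)
h=np.radians(np.degrees(np.arctan2(*R.from_euler('xyz',o["tool_rot"],degrees=True).as_matrix()[[1,0],2]))+30)
A=np.array([[np.cos(h),np.sin(h)],[-np.sin(h),np.cos(h)]])
for lo in np.arange(-.003,.03,.003):
    s=p[(p[:,2]-t[2]>=lo)&(p[:,2]-t[2]<lo+.003)]
    if len(s)>3: e=(s[:,:2]-t[:2])@A.T*1000; print(round(lo,3),len(s),"along",e[:,0].min().round(1),e[:,0].max().round(1),"normal",np.percentile(e[:,1],[5,50,95]).round(1))
save("w10.png",cv2.resize(im[90:250,240:400],(480,480),interpolation=cv2.INTER_CUBIC))
E
```

```text
pos [0.4761 0.1983 0.2348] jaw heading -0.89 shift [0.0698 0.05   0.0006] turn None q7 -28.8 F [-0.2  0.8 -2.4] w 0.0296
slot 185 [0.4779 0.2481] 40.687257585865325 0.0163941172406144 0.003978023511029864
brass [0.4778 0.2483 0.0589] ((477.9588317871094, 248.45950317382812), 10.339022636413574)
-0.003 9 along -3.2 6.7 normal [0.7 0.9 1.2]
0.0 24 along -4.3 7.2 normal [0.  0.9 1.2]
0.003 18 along -4.1 7.2 normal [0.1 0.8 1.2]
0.006 16 along -3.9 7.2 normal [0.2 1.  1.3]
0.009 51 along -4.7 7.2 normal [-0.4  1.   4.3]
0.012 48 along -1.3 7.0 normal [-0.3  3.7  4.5]
0.015 45 along -1.3 5.6 normal [0.2 3.7 4.5]
0.018 40 along -1.1 5.7 normal [0.  3.7 4.5]
0.021 45 along -1.0 5.7 normal [0.  3.7 4.6]
0.024 41 along -0.9 5.7 normal [0.1 3.5 4.6]
0.027 51 along -0.9 5.7 normal [0.2 3.6 4.5]
```

View pics/w10.png

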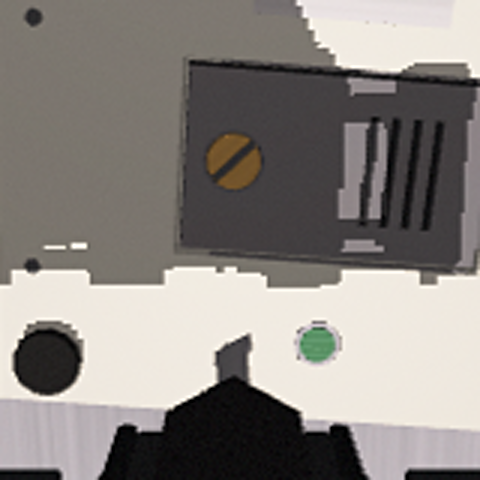

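The screw has only turned from 51.4° to 40.7°. The blade was riding in the flare and never dropped in. I'll line it up exactly with the slot at 40.7° and centre it before pushing again.

Emit:
{"api": "step_arm", "payload": {"deltas": [[-1, 0.0, 0.03, 0, -5], [-1, 0.02, 0.0492, 0, -11.6], [-1, 0.05, 0.0492, 0, -11.6], [-1, 0.0648, 0.0492, 0, -11.6], [-1, 0.0648, 0.0492, 0, -11.6], [-1, 0.0648, 0.0492, 0, -11.6]]}}

```text
time_s: 19.6
tool_pos: [0.478, 0.2467, 0.1714]
tool_rot: [10.0, 89.9, 20.7]
force: [-0.5, -0.8, -1.9]
grip_width: 0.0298
```

```bash
cat > al.py <<'E'
from h import *
def al(slot,ks=4):
    delta([.4778,.2483,.165]); o=monitor.get_obs(); t=np.array(o["tool_pos"])-[0,0,.1065]
    h=np.radians(slot); A=np.array([[np.cos(h),np.sin(h)],[-np.sin(h),np.cos(h)]])
    for n,S in(("wrist",[.4778,.2483]),("scene",[.4761,.2460])):
        P=[]
        for _ in range(ks):
            im,d=read_camera(n); C=cloud(n,d)
            P.append(C[(np.hypot(C[...,0]-t[0],C[...,1]-t[1])<.012)&(C[...,2]>t[2]-.001)&(C[...,2]<t[2]+.008)&(d>0)])
        p=np.vstack(P); e=(p[:,:2]-S)@A.T*1000; c=p[:,:2]-p[:,:2].mean(0);w,V=np.linalg.eigh(np.cov(c.T))
        print(n,len(p),"from screw: along",np.percentile(e[:,0],[2,98]).round(1),"normal face",np.percentile(e[:,1],[10,50,90]).round(1),"heading",round(np.degrees(np.arctan2(V[1,1],V[0,1]))%180,1))
E
python3 -c "
from al import *
al(40.7)"
```

```text
pos [0.478  0.2467 0.1714] jaw heading 10.63 shift [0.0064 0.0016 0.0001] turn None q7 -26.3 F [-0.5 -0.8 -1.9] w 0.0298
wrist 61 from screw: along [-5.   6.5] normal face [-1.7 -1.  -0.7] heading 39.2
scene 48 from screw: along [-7.  5.] normal face [-3.5 -1.9 -0.9] heading 40.9
```

Emit:
{"api": "step_arm", "payload": {"deltas": [[-1, 0, 0.0013, -0.0007, 0], [-1, 0, 0.0013, -0.0007, 0], [-1, 0, 0.0013, -0.0007, 0], [-1, 0, 0.0013, -0.0007, 0]]}}

```text
time_s: 20.5
tool_pos: [0.4764, 0.2477, 0.1704]
tool_rot: [-127.8, 90.0, -117.2]
force: [-0.8, -0.3, -1.1]
grip_width: 0.0299
```

```bash
python3 -c "
from al import *
al(40.7,6); delta([.4778,.2483,.165])"
```

```text
pos [0.4764 0.2477 0.1704] jaw heading 10.66 shift [0.0054 0.0004 0.0015] turn None q7 -26.4 F [-0.8 -0.3 -1.1] w 0.0299
wrist 97 from screw: along [-5.7  5.6] normal face [0.1 0.9 1.1] heading 37.7
scene 87 from screw: along [-7.6 10.1] normal face [-2.  -0.4  2.2] heading 57.3
pos [0.4764 0.2477 0.1704] jaw heading 10.66 shift [0.0054 0.0003 0.0015] turn None q7 -26.4 F [-0.4 -0.  -1.9] w 0.0298
```

Emit:
{"api": "step_arm", "payload": {"deltas": [[-1, 0.003, 0, 0, 0], [-1, 0.005, 0, 0, 0], [-1, 0.006, 0, 0, 0], [-1, 0.007, 0, 0, 0], [-1, 0.0075, 0, 0, 0], [-1, 0.0075, 0, 0, 0]]}}

```text
time_s: 21.85
tool_pos: [0.4765, 0.2478, 0.1644]
tool_rot: [-70.7, 90.0, -60.0]
force: [-3.2, -1.4, 9.4]
grip_width: 0.0295
```

```bash
python3 -c "
from h import *
delta([.4778,.2483,.165]);print(monitor.get_obs()['wrist_torque'])"
```

```text
pos [0.4765 0.2478 0.1644] jaw heading 10.66 shift [-0.0006  0.0002  0.0014] turn None q7 -26.7 F [-3.2 -1.4  9.4] w 0.0295
[-0.55421897  0.86391405  0.0206028 ]
```

Emit:
{"api": "step_arm", "payload": {"deltas": [[-1, 0, 0, 0, -1.5], [-1, 0, 0, 0, -3], [-1, 0, 0, 0, -3]]}}

```text
time_s: 22.22
tool_pos: [0.4767, 0.2479, 0.1644]
tool_rot: [-37.0, 89.9, -23.3]
force: [-3.3, -1.4, 8.0]
grip_width: 0.0293
```

Emit:
{"api": "step_arm", "payload": {"deltas": [[-1, 0, 0, 0, 2], [-1, 0, 0, 0, 4], [-1, 0, 0, 0, 6], [-1, 0, 0, 0, 6]]}}

```text
time_s: 22.72
tool_pos: [0.477, 0.2481, 0.1645]
tool_rot: [-4.4, 89.9, 3.3]
force: [-1.1, -1.7, 7.1]
grip_width: 0.03
```

```bash
python3 -c "
from slot import *
slot(None,(.4778,.2483))"
```

```text
pos [0.477  0.2481 0.1645] jaw heading 7.65 shift [-0.0005  0.0001  0.0008] turn None q7 -29.7 F [-1.1 -1.7  7.1] w 0.03
torque [-0.353  0.516  0.065]
blob 140
slot edge heading 42.1 dist of centre from edge mm 2.5
```

Emit:
{"api": "step_arm", "payload": {"deltas": [[-1, 0.0004, 0, 0, 2], [-1, 0.0004, 0, 0, 4], [-1, 0.0004, 0, 0, 6]]}}

```text
time_s: 23.15
tool_pos: [0.4774, 0.2484, 0.1644]
tool_rot: [13.0, 89.8, 14.6]
force: [-1.8, -1.1, 8.3]
grip_width: 0.0296
```

```bash
python3 -c "
from slot import *
slot(None,(.4778,.2483))"
```

```text
pos [0.4774 0.2484 0.1644] jaw heading 1.6 shift [-0.0006 -0.0001  0.0004] turn None q7 -35.6 F [-1.8 -1.1  8.3] w 0.0296
torque [-0.234  0.304  0.037]
blob 137
slot edge heading 40.9 dist of centre from edge mm 2.39
```

Emit:
{"api": "step_arm", "payload": {"deltas": [[-1, 0.0002, 0, 0, 2], [-1, 0.0002, 0, 0, 4], [-1, 0.0002, 0, 0, 6]]}}

```text
time_s: 23.58
tool_pos: [0.4775, 0.2484, 0.1643]
tool_rot: [19.0, 89.8, 14.6]
force: [-1.7, -0.7, 9.1]
grip_width: 0.0295
```

```bash
python3 -c "
from slot import *
slot(None,(.4778,.2483))"
```

```text
pos [0.4775 0.2484 0.1643] jaw heading -4.4 shift [-0.0007 -0.0001  0.0003] turn None q7 -41.4 F [-1.7 -0.7  9.1] w 0.0295
torque [-0.265  0.299  0.034]
blob 139
slot edge heading 37.0 dist of centre from edge mm 2.26
```

Emit:
{"api": "step_arm", "payload": {"deltas": [[-1, 0.0001, 0, 0, 3], [-1, 0.0002, 0, 0, 6], [-1, 0.0002, 0, 0, 9], [-1, 0.0003, 0, 0, 12], [-1, 0.0004, 0, 0, 15]]}}

```text
time_s: 24.25
tool_pos: [0.4777, 0.2482, 0.164]
tool_rot: [29.4, 89.8, 10.0]
force: [-1.4, -0.2, 8.8]
grip_width: 0.0301
```

```bash
python3 -c "
from slot import *
slot(None,(.4778,.2483))"
```

```text
pos [0.4777 0.2482 0.164 ] jaw heading -19.44 shift [-0.001   0.0001  0.0001] turn None q7 -56.1 F [-1.4 -0.2  8.8] w 0.0301
torque [-0.398  0.253  0.027]
blob 138
slot edge heading 21.7 dist of centre from edge mm 2.25
```

Emit:
{"api": "step_arm", "payload": {"deltas": [[-1, 0.0001, 0, 0, 3], [-1, 0.0002, 0, 0, 6], [-1, 0.0003, 0, 0, 9], [-1, 0.0003, 0, 0, 12], [-1, 0.0004, 0, 0, 15], [-1, 0.0004, 0, 0, 18]]}}

```text
time_s: 25.05
tool_pos: [0.4778, 0.248, 0.1636]
tool_rot: [41.8, 89.8, 4.4]
force: [-0.5, -1.4, 7.8]
grip_width: 0.0295
```

```bash
python3 -c "
from slot import *
slot(None,(.4778,.2483))"
```

```text
pos [0.4778 0.248  0.1636] jaw heading -37.44 shift [-0.0014  0.0003 -0.0001] turn None q7 -73.7 F [-0.5 -1.4  7.8] w 0.0295
torque [-0.442  0.259  0.009]
blob 138
slot edge heading 1.5 dist of centre from edge mm 2.3
```

Emit:
{"api": "step_arm", "payload": {"deltas": [[-1, 0.0001, 0, 0, 2], [-1, 0.0001, 0, 0, 4], [-1, 0.0001, 0, 0, 5]]}}

```text
time_s: 25.48
tool_pos: [0.4778, 0.2479, 0.1635]
tool_rot: [44.7, 89.8, 2.3]
force: [-1.7, -1.0, 9.0]
grip_width: 0.0299
```

```bash
python3 -c "
from slot import *
slot(None,(.4778,.2483))"
```

```text
pos [0.4778 0.2479 0.1635] jaw heading -42.38 shift [-0.0015  0.0003 -0.0002] turn None q7 -78.5 F [-1.7 -1.   9. ] w 0.0299
torque [-0.501  0.235  0.079]
blob 139
slot edge heading 178.5 dist of centre from edge mm 2.2
```

Emit:
{"api": "step_arm", "payload": {"deltas": [[-1, 0, 0, 0, 1.5], [-1, 0, 0, 0, 3]]}}

```text
time_s: 25.78
tool_pos: [0.4778, 0.2479, 0.1634]
tool_rot: [47.0, 89.8, 1.6]
force: [-0.2, -1.4, 7.9]
grip_width: 0.0298
```

```bash
python3 -c "
from slot import *
slot(None,(.4778,.2483))"
```

```text
pos [0.4778 0.2479 0.1634] jaw heading -45.4 shift [-0.0016  0.0003 -0.0003] turn None q7 -81.5 F [-0.2 -1.4  7.9] w 0.0298
torque [-0.517  0.23   0.054]
blob 141
slot edge heading 176.5 dist of centre from edge mm 2.16
```

Emit:
{"api": "step_arm", "payload": {"deltas": [[-1, 0, 0, 0, 1], [-1, 0, 0, 0, 2], [-1, 0, 0, 0, 2]]}}

```text
time_s: 26.2
tool_pos: [0.4778, 0.2479, 0.1634]
tool_rot: [48.3, 89.8, 0.9]
force: [-0.8, -1.2, 7.8]
grip_width: 0.0294
```

```bash
python3 -c "
from slot import *
slot(None,(.4778,.2483))"
```

```text
pos [0.4778 0.2479 0.1634] jaw heading -47.35 shift [-0.0016  0.0003 -0.0003] turn None q7 -83.4 F [-0.8 -1.2  7.8] w 0.0294
torque [-0.499  0.309 -0.004]
blob 141
slot edge heading 176.1 dist of centre from edge mm 2.05
```

Emit:
{"api": "step_arm", "payload": {"deltas": [[-1, 0, 0, 0, 1], [-1, 0, 0, 0, 2], [-1, 0, 0, 0, 2]]}}

```text
time_s: 26.62
tool_pos: [0.4777, 0.2479, 0.1634]
tool_rot: [51.2, 89.8, 1.8]
force: [-1.4, -2.1, 8.1]
grip_width: 0.0299
```

```bash
python3 -c "
from slot import *
slot(None,(.4778,.2483))"
```

```text
pos [0.4777 0.2479 0.1634] jaw heading -49.35 shift [-0.0016  0.0003 -0.0003] turn None q7 -85.3 F [-1.4 -2.1  8.1] w 0.0299
torque [-0.557  0.243  0.013]
blob 140
slot edge heading 174.5 dist of centre from edge mm 2.1
```

Emit:
{"api": "step_arm", "payload": {"deltas": [[-1, 0, 0, 0, 1], [-1, 0, 0, 0, 1.5], [-1, 0, 0, 0, 1.5]]}}

```text
time_s: 27.05
tool_pos: [0.4778, 0.2479, 0.1634]
tool_rot: [53.1, 89.8, 2.3]
force: [-1.9, -1.8, 7.8]
grip_width: 0.0295
```

```bash
python3 -c "
from slot import *
slot(None,(.4778,.2483))
for _ in range(5): print(np.round(monitor.get_obs()['wrist_torque'],3)); read_camera('wrist')"
```

```text
pos [0.4778 0.2479 0.1634] jaw heading -50.85 shift [-0.0016  0.0003 -0.0003] turn None q7 -86.8 F [-1.9 -1.8  7.8] w 0.0295
torque [-0.498  0.26   0.011]
blob 142
slot edge heading 173.3 dist of centre from edge mm 2.23
[-0.52   0.294  0.007]
[-0.462  0.283  0.115]
[-0.538  0.232  0.067]
[-0.496  0.213  0.03 ]
[-0.491  0.288  0.039]
```

Emit:
{"api": "step_arm", "payload": {"deltas": [[-1, -0.002, 0, 0, 0], [-1, -0.02, 0, 0, 0], [-1, -0.05, 0, 0, 0], [-1, -0.072, -0.03, 0, 0], [-1, -0.072, -0.05, 0, 0], [-1, -0.072, -0.05, 0, 0], [-1, -0.072, -0.05, 0, 0]]}}

```text
time_s: 28.22
tool_pos: [0.4379, 0.2165, 0.2337]
tool_rot: [85.6, 90.0, 34.8]
force: [0.2, -0.2, -1.7]
grip_width: 0.0298
```

```bash
cat > insp.py <<'E'
from h import *
delta([.4778,.2483,.165])
Q=[];B=[];CC=[]
for _ in range(4):
    im,d=read_camera("wrist"); C=cloud("wrist",d); hsv=cv2.cvtColor(im,cv2.COLOR_RGB2HSV)
    r=np.hypot(C[...,0]-.4778,C[...,1]-.2483)
    Q.append(C[(r<.0085)&(hsv[...,2]<85)]); B.append(C[(hsv[...,1]>110)&(hsv[...,0]<35)&(r<.014)]); CC.append(C)
q=np.vstack(Q)[:,:2];c=q-q.mean(0); w,V=np.linalg.eigh(np.cov(c.T)); print("slot",len(q),q.mean(0).round(4),np.degrees(np.arctan2(V[1,1],V[0,1]))%180)
b=np.vstack(B); print("brass",b.mean(0).round(4))
C=np.mean(CC,0); a=np.radians(-4.9); e=np.array([np.cos(a),np.sin(a)]); f=np.array([-e[1],e[0]])
L=(C[...,:2]-[.4778,.2483])@np.array([e,f]).T*1000
def z(x0,x1,y0,y1):
    k=(L[...,0]>x0)&(L[...,0]<x1)&(L[...,1]>y0)&(L[...,1]<y1)&(abs(C[...,2]-.06)<.006); return k.sum(),(np.median(C[k][:,2])*1000 if k.sum() else 0)
print("cover end",z(-14,-11,-28,28),"cover side",z(-10,10,14,28),z(-10,10,-28,-14),"cover mid",z(20,50,-28,28),"scale end",z(-40,-22,-25,25),"scale sides",z(-15,15,40,60),z(-15,15,-60,-40))
for x in range(1):
    k=(abs(C[...,2]-.059)<.004)&(abs(L[...,0])<250); print(cv2.minAreaRect((C[k][:,:2]*1000).astype(np.float32)))
save("insp.png",cv2.resize(im[60:260,220:420],(600,600),interpolation=cv2.INTER_CUBIC))
E
python3 insp.py
```

```text
pos [0.4379 0.2165 0.2337] jaw heading -50.83 shift [0.0687 0.0509 0.0006] turn None q7 -80.0 F [ 0.2 -0.2 -1.7] w 0.0298
slot 203 [0.4775 0.2479] 175.08778560640187
brass [0.4778 0.2483 0.0574]
cover end (np.int64(137), np.float64(59.17133505336379)) cover side (np.int64(240), np.float64(59.127939796517246)) (np.int64(231), np.float64(59.10739396819936)) cover mid (np.int64(1472), np.float64(59.14591905228253)) scale end (np.int64(691), np.float64(59.12859446984239)) scale sides (np.int64(542), np.float64(59.09385073458059)) (np.int64(455), np.float64(59.18348440245043))
((506.0411071777344, 135.322998046875), (419.40081787109375, 249.86447143554688), 85.04443359375)
```

The screw slot now reads -4.9°, the same as the scale's x axis. The cover reads 59.17 mm against the scale face's 59.13 mm, so it's flush and at the stop. Now I'll return the driver.

Emit:
{"api": "step_arm", "payload": {"deltas": [[-1, -0.02, -0.005, 0.01, 0], [-1, -0.051, -0.02, 0.042, 5], [-1, -0.051, -0.042, 0.089, 10], [-1, -0.051, -0.064, 0.136, 16], [-1, -0.051, -0.086, 0.182, 22], [-1, -0.051, -0.108, 0.229, 28], [-1, -0.051, -0.13, 0.276, 34], [-1, -0.051, -0.152, 0.323, 40], [-1, -0.051, -0.174, 0.37, 46], [-1, -0.051, -0.196, 0.416, 52.4], [-1, -0.051, -0.212, 0.45, 52.4], [-1, -0.051, -0.2185, 0.4635, 52.4]]}}

```text
time_s: 29.92
tool_pos: [0.5607, -0.2839, 0.2831]
tool_rot: [-82.7, 89.9, 173.9]
force: [-0.3, 1.4, -1.7]
grip_width: 0.0296
```

Emit:
{"api": "step_arm", "payload": {"deltas": [[-1, 0, 0, 0, 0], [-1, 0, 0, 0, 0], [-1, 0, 0, 0, 0]]}}

```text
time_s: 30.3
tool_pos: [0.5613, -0.2793, 0.2849]
tool_rot: [129.4, 90.0, 26.3]
force: [0.2, 0.5, -1.5]
grip_width: 0.0293
```

```bash
python3 - <<'E'
from h import *
delta([.5612,-.2808,.2],-103.2)
E
```

```text
pos [ 0.5613 -0.2793  0.2849] jaw heading -103.09 shift [0.0849 0.0002 0.0015] turn 0.11497908445674909 q7 -81.1 F [ 0.2  0.5 -1.5] w 0.0293
```

Emit:
{"api": "step_arm", "payload": {"deltas": [[-1, 0.03, 0, 0.001, 0], [-1, 0.06, 0, 0.0012, 0], [-1, 0.08, 0, 0.0012, 0], [-1, 0.08, 0, 0.0012, 0], [-1, 0.08, 0, 0.0012, 0]]}}

```text
time_s: 30.92
tool_pos: [0.5614, -0.2825, 0.2059]
tool_rot: [78.5, 89.9, -24.7]
force: [-1.0, -0.8, -0.6]
grip_width: 0.0295
```

```bash
python3 - <<'E'
from h import *
delta([.5612,-.2808,.1245],-103.2)
E
```

```text
pos [ 0.5614 -0.2825  0.2059] jaw heading -103.22 shift [ 0.0814 -0.0008 -0.0016] turn -0.022944670933526368 q7 -81.3 F [-1.  -0.8 -0.6] w 0.0295
```

Emit:
{"api": "step_arm", "payload": {"deltas": [[-1, 0.01, 0, 0, 0], [-1, 0.02, 0, 0, 0], [-1, 0.03, 0, 0, 0], [-1, 0.03, 0, 0, 0]]}}

```text
time_s: 31.42
tool_pos: [0.5598, -0.2821, 0.1729]
tool_rot: [-101.2, 89.9, 155.5]
force: [0.3, -0.4, -1.4]
grip_width: 0.03
```

Emit:
{"api": "step_arm", "payload": {"deltas": [[-1, 0.015, 0.0007, -0.001, 0], [-1, 0.03, 0.0007, -0.001, 0], [-1, 0.042, 0.0007, -0.001, 0], [-1, 0.046, 0.0007, -0.001, 0], [-1, 0.0475, 0.0007, -0.001, 0], [-1, 0.0475, 0.0007, -0.001, 0]]}}

```text
time_s: 32.17
tool_pos: [0.5619, -0.2818, 0.1274]
tool_rot: [72.7, 90.0, -30.5]
force: [0.4, -1.5, -2.3]
grip_width: 0.0292
```

Emit:
{"api": "step_arm", "payload": {"deltas": [[-1, 0.0004, 0, 0, 0], [-1, 0.0004, 0, 0, 0]]}}

```text
time_s: 32.42
tool_pos: [0.5617, -0.2817, 0.1269]
tool_rot: [68.0, 90.0, -35.3]
force: [-0.4, 1.0, -1.8]
grip_width: 0.0302
```

Not touching down yet (expected about 0.1245), so I'll lower a little more.

Emit:
{"api": "step_arm", "payload": {"deltas": [[-1, 0.001, 0, 0, 0], [-1, 0.002, 0, 0, 0], [-1, 0.002, 0, 0, 0], [-1, 0.002, 0, 0, 0]]}}

```text
time_s: 32.92
tool_pos: [0.5618, -0.2817, 0.1258]
tool_rot: [66.3, 90.0, -37.0]
force: [-2.4, 1.7, 5.0]
grip_width: 0.0298
```

Emit:
{"api": "step_arm", "payload": {"deltas": [[-1, 0.0006, 0, 0, 0], [-1, 0.0006, 0, 0, 0], [-1, 0.0006, 0, 0, 0]]}}

```text
time_s: 33.3
tool_pos: [0.5618, -0.2817, 0.1258]
tool_rot: [59.8, 89.9, -43.5]
force: [-3.2, 1.6, 7.9]
grip_width: 0.0299
```

Emit:
{"api": "step_arm", "payload": {"deltas": [[-1, -0.001, 0, 0, 0], [0.3, -0.001, 0, 0, 0], [1, -0.001, 0, 0, 0], [1, -0.001, 0, 0, 0], [1, -0.001, 0, 0, 0], [1, -0.001, 0, 0, 0], [1, -0.001, 0, 0, 0], [1, -0.001, 0, 0, 0], [1, -0.001, 0, 0, 0]]}}

```text
time_s: 34.42
tool_pos: [0.5616, -0.2816, 0.125]
tool_rot: [8.5, 90.0, -94.7]
force: [0.6, -0.1, 0.3]
grip_width: 0.0865
```

Emit:
{"api": "step_arm", "payload": {"deltas": [[1, -0.02, 0, 0, 0], [1, -0.06, 0, 0, 0], [1, -0.11, 0, 0, 0], [1, -0.15, 0, 0, 0], [1, -0.2, -0.03, 0, 0], [1, -0.2, -0.06, 0, 0], [1, -0.2, -0.06, 0, 0]]}}

```text
time_s: 35.3
tool_pos: [0.5021, -0.2681, 0.3281]
tool_rot: [63.3, 89.8, -40.0]
force: [-0.2, -0.1, 0.3]
grip_width: 0.0872
```

```bash
python3 - <<'E'
from h import *
delta([.56,-.28,.3])
for n in("wrist","scene","top"):
    im,d=read_camera(n); C=cloud(n,d)
    if n!="top": save("end_"+n+".png",im)
    for z0,c in((.162,(.559,-.282)),(.148,(.481,-.254))):
        m=(abs(C[...,2]-z0)<.005)&(np.hypot(C[...,0]-c[0],C[...,1]-c[1])<.03); p=C[m]; print(n,m.sum(),p.mean(0).round(4) if len(p) else "", np.percentile(p[:,2],[5,95]).round(4) if len(p) else "")
    for th in("cell_a_mid","cutter_mid"):
        print(n,th,[(round(r["p"],2),np.median(C[r["pixels"]],0).round(3).tolist()) for r in regions_of(n,th) if r["p"]>.3])
E
```

```text
pos [ 0.5021 -0.2681  0.3281] jaw heading -103.31 shift [ 0.0283  0.059  -0.0018] turn None q7 -79.0 F [-0.2 -0.1  0.3] w 0.0872
wrist 693 [ 0.5632 -0.281   0.1611] [0.1593 0.1627]
wrist 286 [ 0.4841 -0.2534  0.1471] [0.1451 0.1489]
wrist cell_a_mid [(0.84, [0.454, -0.063, 0.054])]
wrist cutter_mid [(0.96, [0.721, -0.017, 0.021])]
scene 167 [ 0.5634 -0.2816  0.1625] [0.1589 0.1647]
scene 83 [ 0.4836 -0.2539  0.1482] [0.1437 0.1511]
scene cell_a_mid [(0.85, [0.458, -0.056, 0.045])]
scene cutter_mid [(0.97, [0.706, -0.025, 0.022])]
top 0  
top 101 [ 0.4782 -0.2522  0.1472] [0.1442 0.1494]
top cell_a_mid [(0.54, [0.445, -0.054, 0.057])]
top cutter_mid [(0.79, [0.741, -0.024, 0.022])]
```

View pics/end_scene.png

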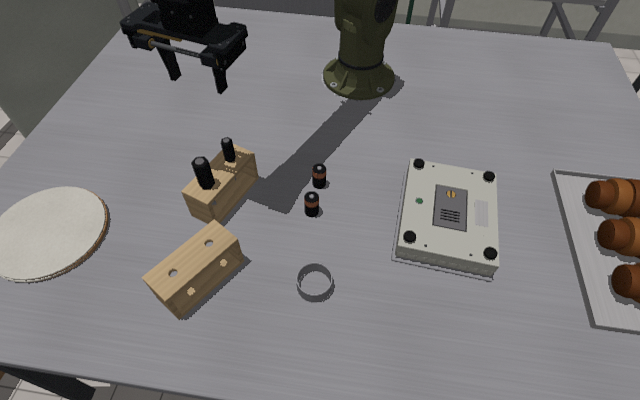

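The final scene view shows the broad driver upright in its hole at (203,172), the slim one at (228,150), and the batteries and ring where they were. The screw slot at (452,194) lies along the cover. I'm handing the job in.

```bash
python3 -c "
from cell import env
print(env.sign_off())"
```

```text
the job is handed in; nothing more can be done
None
```

The screw is at its stop, the cover is flush, and the broad screwdriver is back in its hole. I handed the job in at about 36 s of the 72 s allowed.

**Screw and cover:** I turned the screw clockwise from about 56° open, pushing with about 8–11 N. Afterwards the slot read -4.9°, matching the scale's x axis. The cover end measured 59.17 mm against 59.13 mm for the scale face around it.

**Screwdriver and the rest:** The driver is upright, with its shoulder on the stand and its handle top at about 162 mm. The slim driver, the visible battery positions and the ring match the start within camera accuracy. The gripper is open and touching nothing.

**What did not go cleanly:**
- **Seating:** I never saw the blade drop clearly into the slot. It turned the screw while lagging it by about 11–16°, probably gripping only in the flared mouth. My first pass moved the screw only about 11°, so I lifted, re-aligned and continued. I judged the stop from the slot angle and the flush cover, because the torque reading was too noisy to show it.
- **Grip:** The driver slid about 1.3 mm up in the fingers while pushing. I lowered it until the shoulder touched the stand before letting go.
- **Last camera check:** The top camera gave no reading of the broad handle at the end, though the wrist and scene cameras both showed it in place.

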